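# Pin the plaster-mould clamp with its spring cotter

## Robot

A 6-joint arm with a two-finger parallel gripper is mounted at the origin on the work surface. World frame = base frame: x ahead of the robot, y to its left, z up, the work surface at z = 0. Lengths are in mm, angles in rad, forces in N, time in s.
With the tool pointing down it reaches from about 300 to 850 mm from the base axis. Payload 4.2 kg.
Tool frame: the origin (TCP) lies at the very end of the fingers, on their centre line; the grasp point (between the pads) lies 19 mm behind it; z points along the fingers, y is the direction in which the jaws open and shut (so a half turn about z gives the same grasp; the last joint's range is limited). The gripper opens to 91 mm and grips with 3 to 60 N. Pads are 32 mm wide; open, the fingers measure 118 mm over their backs; the gripper's body (76 mm by 178 mm) begins 60 mm behind the grasp point.
Start: joints at [-1.177, 0.32, 1.565, -0, 1.257, -0.02], TCP at [231.207, -526.485, 213.976] pointing down, gripper open.
Joint ranges: [-3.11, 3.11], [-0.84, 2.01], [0.21, 2.61], [-1.34, 4.49], [0.05, 2.63], [-2.56, 2.56]. Speed limits (rad/s): [2.57, 2.57, 3.14, 3.14, 3.14, 3.14].

## Interface

Orientations are given as a unit quaternion [w, x, y, z].
In Python, from cell import arm gives the robot as it stands.
- The arm moves only by the tool jog_arm, never from a script. Its argument "motion" is a list of rows, each an object with "travel": the shift along the tool's x, y, z in cm, a list of three; "spin": the turn about the tool's z in rad. A call has exactly 10 rows; each row shifts and turns the commanded pose from where the row before left it, along the tool's axes as they then stand; what a row does not reach is not made up. A row lasts 1/10 s, in which the tool goes at most 50 mm and 8.59 degrees, less where a joint would pass 70% of its speed; a pose out of reach is approached as far as the arm can. A call with a gripper value outside its range is refused whole. "jaw" is the opening, from 0 (shut) to 1 (fully open), set as the call begins (left out, the last holds). The fingers move at their own pace and stop on an object; "squeeze" is the grip in N (left out, the last holds). Time passes only in rows, so rows that do not move let the fingers close, or fill a call up. It gives the time, the measured TCP pose, the force and the opening at its end, in the units of the state.
- arm.sense(): the state, without advancing time (a new reading comes with each control period).
- arm.grab_frame(name): name is "scene" or "top" or "wrist"; returns a dict with "color" (420x560x3 uint8, blue, green, red), "range_z" (420x560 float32, mm along the optical axis (not along the pixel's ray), 0 where there is no reading), "K" (3x3 intrinsics, pixels), "k1" (the pictures are not rectified: a ray, as slopes to the right and down, at radius r is drawn at 1 + k1 r^2 times it, then the intrinsics apply), "cam_to_world" (4x4, takes a point from camera to world coordinates); the wrist camera has in their place "tool_from_camera" (4x4, takes a point from camera to tool coordinates, whose origin is the TCP and whose axes are the flange's). Camera axes: x right, y down, z forward; pixel columns grow to the right and rows downward; lengths in mm; the calibration is good to about 2 mm. A picture is of the moment at which its call begins: read the wrist's pose just before it.
- arm.close_job(): hands the job in, once; it reports no verdict.
The state is a dict: "clock": time; "joint_pos": joint angles; "qvel": joint speeds; "tau": joint torques, N m; "tool_pos": TCP position; "eef_rot": TCP orientation; "ft_force": force on the tool from outside, world axes, zero at the start; "moment": the same for the moment, N m; "finger_gap": finger opening in mm.
Only numpy, scipy, OpenCV 4.12 (cv2) and the standard library are available. Lean on these libraries where they do the work, as an engineer would, in place of code of your own. Each camera call takes 0.05 s, during which the arm holds its last target. There are 200 camera calls.

## Task

The thick steel pin of the green mould clamp still lacks its spring cotter. Take the blue-handled spring cotter out of the pine rack, turn it so that its bow lies across the pin, and push its straight leg down through the pin's upright cross hole, fully home, until the bow snaps round the pin; then let go of it. The red and yellow cotters are for other clamps.

Things in the scene. Friction and masses are not known exactly. Their poses are not given: they have to be found in the camera images.
- blue_grip (a point): Centre of the right cotter's blue handle, 30 (x) x 18 (y, pinch across) x 36 mm tall. It hangs in a pine rack 70 mm high; red and yellow cotters hang alike in the other two of three holes, 90 mm apart along y. Straight 8 mm leg below: tip 108 mm under this point, 24 mm collar 53 mm under. Sprung 8 mm wire bow beside the leg at +x, out to 33 mm, ends 106 mm under. About 0.14 kg; lift 60 mm or more.
- blue_seat (a point): Point on the blue cotter's leg axis, 62 mm below blue_grip, same axes (z up). It lies at the centre of the cross hole when the cotter is fully home.
- blue_bow (a joint): How far the blue cotter's bow is sprung away from its leg, in rad: 0 at rest, up to about 0.17 while it rides over the pin, near 0 again once it has snapped round. Spreading it takes a downward push on the handle of about 3 to 12 N.
- cross_hole (a point): Centre of the cross hole, 90 mm above the table, on the axis (y) of the level steel pin, 44 mm thick; free end 34 mm along +y, clamp cheek (120 mm high at most) 70 mm along -y. z up. Brass-lined through hole 16 mm wide, mouth 30 mm wide at the pin's top. Push the cotter in from above, its y along the pin (10 degrees is near enough), bow on either side of the pin, until the collar stops in the mouth.
Mind the look-alikes: they are no part of the job. Leave any white look-alike of the part that bears blue_grip alone.

How it is judged:
By the outcome, as a careful person would: the job done as asked, in the order asked, and still so for the second after the job is handed in, with the robot touching nothing.
It also fails if it takes over 38 s, if anything falls off the work surface, if the arm or the gripper's body presses on something with over 40 N, if the wrist force passes 120 N, or if a joint passes its speed limit or range.

## Working session

There is one attempt and no reset: what is moved stays moved. The work goes in short steps, Python scripts to look and compute and a tool call to move; the robot and the scene stay as the last step left them, time stands still between calls to the robot, and variables do not carry over. Pictures are saved under pics/ and viewed, about 8 in all and at most 12, crops included, and the job is handed in when it is done.

Besides the shell and the picture viewer there is one more tool, called after "Emit:" as name(argument=value, ...), one argument or row to a line, values as JSON. jog_arm: Moves the arm, as the interface text tells. Its arguments: {"type":"object","properties":{"motion":{"type":"array"},"jaw":{"type":"number"},"squeeze":{"type":"number"}},"required":["motion"]}

```bash
mkdir -p pics; cat > h.py <<'E'
import numpy as np, cv2, pickle
from cell import arm
def grab(name, fn=None):
    s=arm.sense(); f=arm.grab_frame(name); f['s']=s
    pickle.dump(f,open(f'{name}.pkl','wb'))
    if fn: cv2.imwrite(f'pics/{fn}.png',f['color'])
    return f
def load(name): return pickle.load(open(f'{name}.pkl','rb'))
def T(f):
    if 'cam_to_world' in f: return np.array(f['cam_to_world'])
    from scipy.spatial.transform import Rotation as R
    s=f['s'];q=np.array(s['eef_rot']);M=np.eye(4);M[:3,:3]=R.from_quat(q[[1,2,3,0]]).as_matrix();M[:3,3]=s['tool_pos']
    return M@np.array(f['tool_from_camera'])
def ray(f,u,v):
    K=np.array(f['K']);k=float(f['k1'])
    x,y=cv2.undistortPoints(np.array([[[u,v]]],float),K,np.array([k,0,0,0,0.]))[0,0]
    return np.array([x,y,1.])
def world(f,u,v,z=None,r=1):
    p=ray(f,u,v);M=T(f)
    if z is None:
        w=f['range_z'][int(v)-r:int(v)+r+1,int(u)-r:int(u)+r+1];w=w[w>0];d=np.median(w)
    else: d=(z-M[2,3])/(M[2,:3]@p)
    return (M@np.append(p*d,1))[:3]
E
python3 - <<'E'
from h import *
a=grab('scene');b=grab('top')
cv2.imwrite('pics/s1.png',a['color']);cv2.imwrite('pics/t1.png',b['color'])
print(T(a).round(2),T(b).round(2),a['K'],a['k1'],arm.sense())
E
```

```text
[[-7.5000e-01  4.4000e-01 -5.0000e-01  8.9749e+02]
 [ 6.6000e-01  4.7000e-01 -5.8000e-01  5.2906e+02]
 [-2.0000e-02 -7.7000e-01 -6.4000e-01  6.1597e+02]
 [ 0.0000e+00  0.0000e+00  0.0000e+00  1.0000e+00]] [[ 1.1000e-01 -9.7000e-01  2.3000e-01  3.3030e+02]
 [-9.9000e-01 -1.0000e-01  3.0000e-02  6.7390e+01]
 [-1.0000e-02 -2.3000e-01 -9.7000e-01  1.0276e+03]
 [ 0.0000e+00  0.0000e+00  0.0000e+00  1.0000e+00]] [[382.61983523   0.         280.15407949]
 [  0.         382.61983523 209.66279144]
 [  0.           0.           1.        ]] -0.041400896423699374 {'clock': 0.1, 'joint_pos': array([-1.17700963e+00,  3.20237287e-01,  1.56553691e+00, -1.80148201e-05,
        1.25737055e+00, -1.99999213e-02]), 'qvel': array([ 0.00057768, -0.00167725, -0.0031244 ,  0.00030292, -0.00148588,
        0.00043753]), 'tau': array([ 7.37928513e-04, -4.13332450e+01, -2.32510114e+01,  7.29894801e-02,
        4.22338152e-02, -5.67169241e-05]), 'tool_pos': array([ 231.02445051, -526.07382648,  213.20680136]), 'eef_rot': array([-7.60937516e-04,  9.78672948e-01,  2.05423123e-01, -1.52611719e-04]), 'ft_force': array([-0.94921856,  0.44014334,  0.25909033]), 'moment': array([-0.01413107, -0.01728025, -0.02794305]), 'finger_gap': 91.31078825120603}
```

View pics/s1.png

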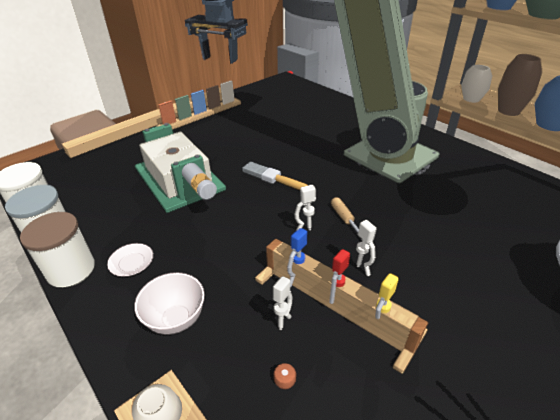

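View pics/t1.png

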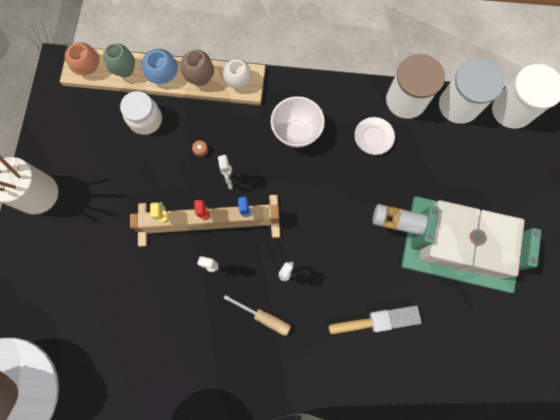

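Scene shows the rack with blue (299,242), red and yellow cotters, and the pin at about (200,180). In the top view blue is at (244,206) and the pin end at (385,217), with three white look-alikes around the rack. Next I'll enlarge the crops and segment the point clouds.

```bash
python3 - <<'E'
from h import *
a=load('scene');b=load('top')
def crop(f,u,v,w,h,s): return cv2.resize(f['color'][v:v+h,u:u+w],None,fx=s,fy=s,interpolation=cv2.INTER_CUBIC)
c1=crop(b,225,185,60,50,6.6);c2=crop(b,365,190,80,66,5)
c3=crop(a,270,215,60,50,6.6);c4=crop(a,160,145,80,66,5)
f=lambda x:cv2.resize(x,(400,300))
cv2.imwrite('pics/c.png',np.vstack([np.hstack([f(c1),f(c2)]),np.hstack([f(c3),f(c4)])]))
for n,g in(('scene',a),('top',b)):
    h=cv2.cvtColor(g['color'],cv2.COLOR_BGR2HSV)
    for nm,lo,hi in (('blue',(108,160,60),(130,255,255)),('red',(0,200,90),(6,255,255)),('yel',(24,170,90),(34,255,255))):
        m=cv2.inRange(h,lo,hi)
        k,l,st,ce=cv2.connectedComponentsWithStats(m)
        for i in range(1,k):
            if st[i,4]<25: continue
            vs,us=np.nonzero(l==i)
            P=np.array([world(g,u,v,r=0) for u,v in zip(us,vs) if g['range_z'][v,u]>0])
            if 20<P[:,2].mean()<200: print(n,nm,ce[i].round(1),st[i,4],P.min(0).round(),P.max(0).round(),P.mean(0).round())
E
```

```text
scene blue [298.9 239.1] 288 [422.  51.  -3.] [560. 179. 143.] [542. 165. 121.]
scene blue [299.1 258.7] 72 [531. 162.  70.] [556. 179.  81.] [547. 172.  78.]
top blue [243.3 205.5] 146 [530. 155.  77.] [559. 175. 146.] [543. 163. 132.]
```

View pics/c.png

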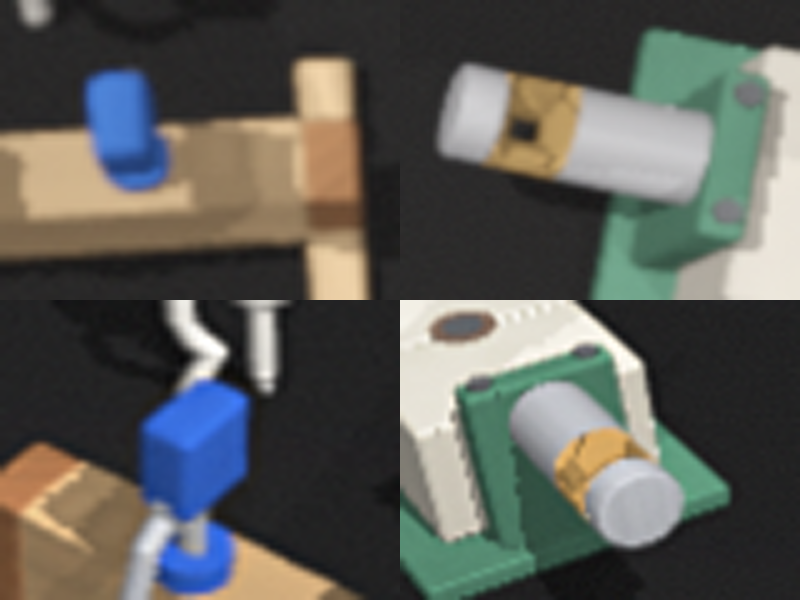

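Crop: the blue handle top and collar show in the top view at about (243,205). The brass-lined hole is near top (390,218), and the free pin end faces the rack (+y). The bow sits on the +x side.

```bash
python3 - <<'E'
from h import *
from scipy.optimize import least_squares
a=load('scene');b=load('top')
# rack yaw from top-edge: use cloud with z 62..74
def cloud(f,u0,u1,v0,v1):
    return np.array([world(f,u,v,r=0) for v in range(v0,v1) for u in range(u0,u1) if f['range_z'][v,u]>0])
P=np.vstack([cloud(a,265,430,235,350),cloud(b,130,285,190,245)])
Q=P[(abs(P[:,2]-69)<3)&(abs(P[:,0]-535)<60)]
print(len(Q));r=cv2.minAreaRect(Q[:,:2].astype(np.float32));print('rack',r)
vx=cv2.fitLine(Q[:,:2].astype(np.float32),cv2.DIST_HUBER,0,.01,.01).ravel();print(vx)
for n,f,bx in(('scene',a,(285,315,225,262)),('top',b,(234,258,190,220))):
    u0,u1,v0,v1=bx;m=cv2.cvtColor(f['color'],cv2.COLOR_BGR2HSV)
    H=np.array([world(f,u,v,r=0) for v in range(v0,v1) for u in range(u0,u1) if f['range_z'][v,u]>0 and 105<m[v,u,0]<130 and m[v,u,1]>130])
    t=H[H[:,2]>H[:,2].max()-8]; H=H[H[:,2]>105]
    print(n,'handle',np.percentile(H,[3,97],axis=0).round(),'top rect',cv2.minAreaRect(t[:,:2].astype(np.float32)))
# pin
for n,C in(('scene',cloud(a,178,216,162,200)),('top',cloud(b,374,428,200,240)),):
    C=C[(C[:,2]>72)&(C[:,2]<118)]
    p0=np.median(C,0)
    def res(p): # axis pt at y=p0y : x=p[0], z=p[1], slope p[2]
        d=np.array([p[2],1,0]);d/=np.linalg.norm(d)
        w=C-[p[0],p0[1],p[1]];w=w-np.outer(w@d,d);return np.linalg.norm(w,axis=1)-22
    s=least_squares(res,[p0[0],90,0.],loss='soft_l1',f_scale=1.);print(n,len(C),s.x.round(3),'y0',p0[1],'yrange',np.percentile(C[:,1],[0.5,2,98]),np.median(abs(s.fun)))
print('hole via z=112', world(b,390,218.6,105))
print('end', [world(a,*p).round() for p in((200,186),(212,181))])
E
```

```text
3470
rack ((533.9036254882812, 255.6252899169922), (53.7152214050293, 327.45733642578125), 10.263692855834961)
[ 1.6858409e-01 -9.8568726e-01  5.2430579e+02  2.6696555e+02]
scene handle [[532. 162. 110.]
 [559. 178. 142.]] top rect ((544.656005859375, 168.6765594482422), (28.98543930053711, 16.634235382080078), 10.514483451843262)
top handle [[531. 155. 116.]
 [558. 174. 144.]] top rect ((545.2110595703125, 165.21644592285156), (27.85219383239746, 16.515474319458008), 6.823763847351074)
scene 898 [5.56716e+02 8.95890e+01 1.29000e-01] y0 -163.24740145768027 yrange [-232.83070791 -230.69385855 -110.63026575] 1.8549324276812893
top 1149 [5.58382e+02 9.04420e+01 1.28000e-01] y0 -171.45687472101082 yrange [-223.57848215 -221.14184884 -114.41176049] 1.3677344500933941
hole via z=112 [ 553.9890528  -144.77842573  105.        ]
end [array([ 577., -121.,  107.]), array([ 542., -128.,  100.])]
```

```bash
cat >> h.py <<'E'
def go(x,y,z,phi):
    s=arm.sense();q=np.array(s['eef_rot']);a=np.degrees(2*np.arctan2(q[2],q[1]));a=(a+180)%360-180
    r=np.radians(a);X=np.array([np.cos(r),np.sin(r),0]);Y=np.array([np.sin(r),-np.cos(r),0])
    d=np.array([x,y,z])-s['tool_pos']
    tilt=np.degrees(2*np.hypot(q[0],q[3]))
    print('at',s['tool_pos'].round(1),'phi',a.round(2),'tilt',tilt.round(2),'clk',s['clock'],'gap',round(s['finger_gap'],1),'F',s['ft_force'].round(1),'j',s['joint_pos'].round(2))
    print('travel cm (cur axes)',(np.array([d@X,d@Y,-d[2]])/10).round(2),'then spin',round(np.radians(a-phi),3))
E
python3 - <<'E'
from h import *
f=grab('wrist');print(np.array(f['tool_from_camera']).round(2),f['K'][0][0])
go(500,-150,310,-7.3)
E
```

```text
[[ 0.0000e+00 -9.6000e-01 -2.7000e-01  7.7120e+01]
 [ 1.0000e+00  0.0000e+00 -0.0000e+00  1.2000e-01]
 [ 0.0000e+00 -2.7000e-01  9.6000e-01 -1.7227e+02]
 [ 0.0000e+00  0.0000e+00  0.0000e+00  1.0000e+00]] 362.48604736611895
at [ 231.1 -526.1  213.3] phi 23.71 tilt 0.08 clk 0.15 gap 91.1 F [ 0.1  0.3 -0.1] j [-1.18  0.32  1.57  0.    1.26 -0.02]
travel cm (cur axes) [ 39.75 -23.63  -9.67] then spin 0.541
```

Emit:
jog_arm(
  motion=[
    {"travel":[2,-0.9,-1]},
    {"travel":[4,-1.8,-1]},
    {"travel":[4,-1.8,-1]},
    {"travel":[4.2,-1.9,-1]},
    {"travel":[4.2,-1.9,-0.7]},
    {"travel":[4.2,-1.9,0]},
    {"travel":[4.2,-1.9,0]},
    {"travel":[4.2,-1.9,0]},
    {"travel":[4.2,-1.9,0]},
    {"travel":[4.2,-1.9,0]},
  ],
  jaw=0.7,
)

```text
schema error: expected keys travel, spin
```

Emit:
jog_arm(
  motion=[
    {"travel":[4,-1.7,0]},
    {"travel":[3.3,-1.3,0]},
    {"travel":[0,0,0],"spin":0.11},
    {"travel":[0,0,0],"spin":0.11},
    {"travel":[0,0,0],"spin":0.11},
    {"travel":[0,0,0],"spin":0.11},
    {"travel":[0,0,0],"spin":0.1},
    {"travel":[0,0,0]},
    {"travel":[0,0,0]},
    {"travel":[0,0,0]},
  ],
)

```text
schema error: expected keys travel, spin
```

```bash
python3 - <<'E'
from h import *
f=grab('wrist','w1');go(575,-148,260,-7.3)
E
```

```text
at [ 231.1 -526.2  213.5] phi 23.71 tilt 0.06 clk 0.2 gap 91.2 F [-0.6 -0.4  0.3] j [-1.18  0.32  1.57  0.    1.26 -0.02]
travel cm (cur axes) [ 46.7  -20.8   -4.65] then spin 0.541
```

View pics/w1.png

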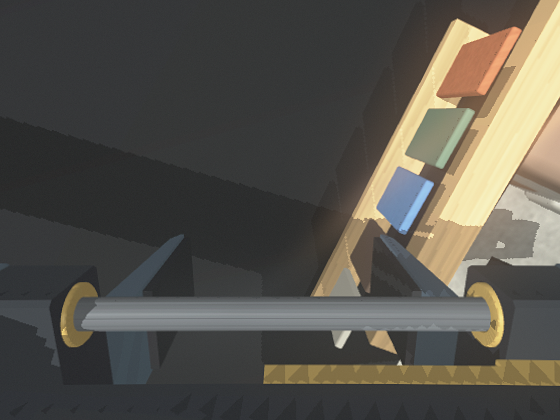

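The wrist view at the start shows only the jaws and a swatch rack. The gripper hides rows from about 235 down, so I'll put the hole ahead of the TCP.

Emit:
jog_arm(
  motion=[
    {"travel":[2,-1.1,-1],"spin":0},
    {"travel":[4,-2.3,-1],"spin":0},
    {"travel":[4,-2.3,-1],"spin":0},
    {"travel":[4.2,-2.4,-1],"spin":0},
    {"travel":[4.2,-2.4,-0.7],"spin":0},
    {"travel":[4.2,-2.4,0],"spin":0},
    {"travel":[4.2,-2.4,0],"spin":0},
    {"travel":[4.2,-2.4,0],"spin":0},
    {"travel":[4.2,-2.4,0],"spin":0},
    {"travel":[4.2,-2.4,0],"spin":0},
  ],
  jaw=0.7,
)

```text
clock: 1.2
tool_pos: [502.3, -160.2, 261.0]
eef_rot: [0.0, 0.979, 0.205, 0.0]
ft_force: [0.4, -0.9, 0.6]
finger_gap: 63.7
```

Emit:
jog_arm(
  motion=[
    {"travel":[1.4,-0.9,0],"spin":0},
    {"travel":[0,0,0],"spin":0.09},
    {"travel":[0,0,0],"spin":0.09},
    {"travel":[0,0,0],"spin":0.09},
    {"travel":[0,0,0],"spin":0.09},
    {"travel":[0,0,0],"spin":0.09},
    {"travel":[0,0,0],"spin":0.09},
    {"travel":[0,0,0],"spin":0},
    {"travel":[0,0,0],"spin":0},
    {"travel":[0,0,0],"spin":0},
  ],
)

```text
clock: 2.2
tool_pos: [510.6, -148.2, 260.9]
eef_rot: [0.0, 0.998, -0.062, -0.0]
ft_force: [0.1, 0.8, -0.1]
finger_gap: 63.8
```

```bash
python3 - <<'E'
from h import *
f=grab('wrist');cv2.imwrite('pics/w2.png',cv2.resize(f['color'][:260],None,fx=1.42,fy=1.42));go(510,-148,260,-7.3)
E
```

```text
at [ 510.6 -148.2  260.9] phi -7.18 tilt 0.01 clk 2.25 gap 63.8 F [ 0.6 -0.2 -0.3] j [-0.3   0.22  1.58 -0.    1.34  1.39]
travel cm (cur axes) [-0.07 -0.01  0.09] then spin 0.002
```

View pics/w2.png

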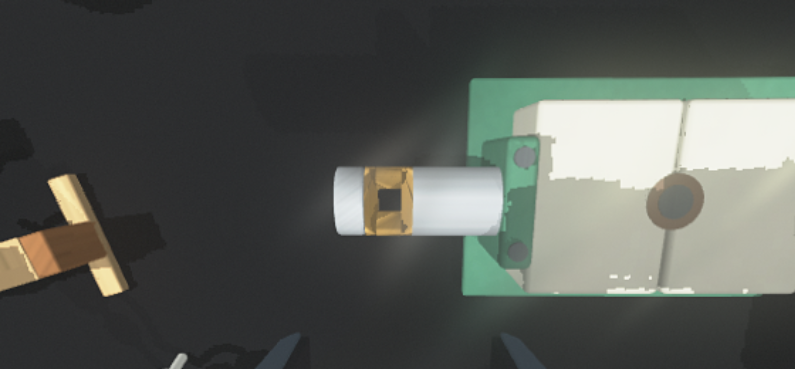

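The wrist view shows the pin horizontal in the image, so its yaw is about −7.2°. The dark cross hole is at (390,200) in the enlarged picture, which is raw (274.6,140.8).

```bash
python3 - <<'E'
from h import *
f=load('wrist')
for u,v,z in((390,200,104),(390,200,108),(388.5,201,112),(388.5,201,100)): print(z,world(f,u/1.42,v/1.42,z).round(1))
# pin axis at hole from wrist depth
C=np.array([world(f,u,v,r=0) for v in range(118,165) for u in range(294,345) if f['range_z'][v,u]>0]);C=C[(C[:,2]>85)&(C[:,2]<120)]
from scipy.optimize import least_squares
def res(p):
    d=np.array([p[2],1,0]);d/=np.linalg.norm(d);w=C-[p[0],-145,p[1]];w=w-np.outer(w@d,d);return np.linalg.norm(w,axis=1)-22
s=least_squares(res,[558,90,.12],loss='soft_l1');print(len(C),s.x,np.median(abs(s.fun)))
go(545,166,260,9.7)
E
```

```text
104 [ 560.9 -148.1  104. ]
108 [ 561.2 -148.3  108. ]
112 [ 561.  -147.4  112. ]
100 [ 560. -147.  100.]
2384 [5.59395770e+02 9.14516301e+01 1.29537871e-01] 0.36781920406407487
at [ 510.6 -148.2  260.9] phi -7.18 tilt 0.01 clk 2.25 gap 63.8 F [ 0.6 -0.2 -0.3] j [-0.3   0.22  1.58 -0.    1.34  1.39]
travel cm (cur axes) [ -0.52 -31.6    0.09] then spin -0.295
```

Emit:
jog_arm(
  motion=[
    {"travel":[-0.4,-2,0],"spin":0},
    {"travel":[-0.8,-4,0],"spin":0},
    {"travel":[-1,-4.8,0],"spin":0},
    {"travel":[-1,-4.8,0],"spin":0},
    {"travel":[-1,-4.8,0],"spin":0},
    {"travel":[-1,-4.8,0],"spin":0},
    {"travel":[-1,-4.7,0],"spin":0},
    {"travel":[0,0,0],"spin":-0.1},
    {"travel":[0,0,0],"spin":-0.1},
    {"travel":[0,0,0],"spin":-0.095},
  ],
)

```text
clock: 3.25
tool_pos: [486.6, 157.0, 260.9]
eef_rot: [0.0, 0.996, 0.087, -0.0]
ft_force: [0.3, -0.1, -0.1]
finger_gap: 63.5
```

```bash
python3 - <<'E'
from h import *
for i in range(4): f=grab('wrist')
cv2.imwrite('pics/w3.png',cv2.resize(f['color'][:260],None,fx=1.42,fy=1.42));go(545,166,260,9.7)
h=cv2.cvtColor(f['color'],cv2.COLOR_BGR2HSV);m=cv2.inRange(h,(105,140,50),(130,255,255))
vs,us=np.nonzero(m);P=np.array([world(f,u,v,r=0) if f['range_z'][v,u]>0 else [0,0,0] for u,v in zip(us,vs)])
t=P[(P[:,2]>136)&(P[:,2]<152)];print(len(t),np.median(t,0),cv2.minAreaRect(t[:,:2].astype(np.float32)))
c=P[(P[:,2]>60)&(P[:,2]<90)];print('collar',len(c),c.mean(0) if len(c) else 0)
E
```

```text
at [486.8 156.2 260.9] phi 9.58 tilt 0.01 clk 3.45 gap 63.6 F [ 0.7 -0.4  1.2] j [ 0.29  0.19  1.62 -0.    1.33  1.69]
travel cm (cur axes) [5.9  0.   0.09] then spin -0.002Traceback (most recent call last):
  File "<stdin>", line 6, in <module>
IndexError: too many indices for array: array is 1-dimensional, but 2 were indexed
```

View pics/w3.png

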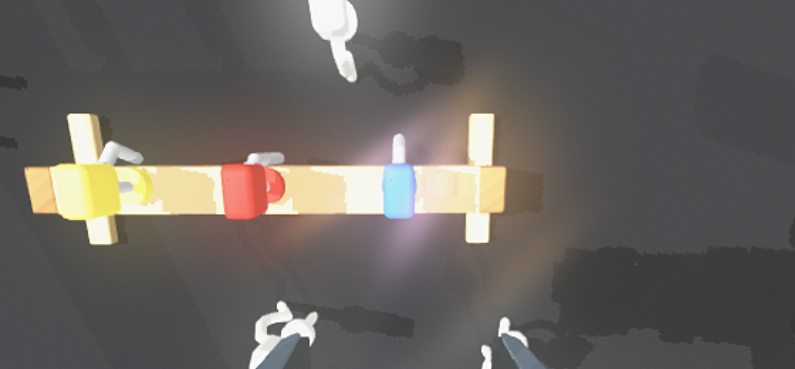

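Blue handle top is at (398.5,191) enlarged, square to the tool, with its bow pointing straight up in the image (+x). The white look-alikes stand clear.

```bash
python3 - <<'E'
from h import *
f=load('wrist')
c=world(f,398.5/1.42,191/1.42,144);print(c, world(f,398.5/1.42,191/1.42))
go(c[0],c[1],107,9.7)
E
```

```text
[543.90244157 166.83766903 144.        ] [543.81420393 166.82736417 142.65463041]
at [486.8 156.2 260.9] phi 9.58 tilt 0.01 clk 3.45 gap 63.6 F [ 0.7 -0.4  1.2] j [ 0.29  0.19  1.62 -0.    1.33  1.69]
travel cm (cur axes) [ 5.81 -0.1  15.39] then spin -0.002
```

Emit:
jog_arm(
  motion=[
    {"travel":[2.9,0,0],"spin":0},
    {"travel":[2.9,-0.1,0],"spin":0},
    {"travel":[0,0,0],"spin":0},
    {"travel":[0,0,3],"spin":0},
    {"travel":[0,0,3.5],"spin":0},
    {"travel":[0,0,3.5],"spin":0},
    {"travel":[0,0,3],"spin":0},
    {"travel":[0,0,2.4],"spin":0},
    {"travel":[0,0,0],"spin":0},
    {"travel":[0,0,0],"spin":0},
  ],
  squeeze=50,
)

```text
clock: 4.45
tool_pos: [543.8, 166.8, 107.4]
eef_rot: [0.0, 0.996, 0.084, -0.0]
ft_force: [0.3, -0.1, 0.9]
finger_gap: 63.5
```

Emit:
jog_arm(
  motion=[
    {"travel":[0,0,0],"spin":0},
    {"travel":[0,0,0],"spin":0},
    {"travel":[0,0,0],"spin":0},
    {"travel":[0,0,0],"spin":0},
    {"travel":[0,0,0],"spin":0},
    {"travel":[0,0,0],"spin":0},
    {"travel":[0,0,0],"spin":0},
    {"travel":[0,0,0],"spin":0},
    {"travel":[0,0,0],"spin":0},
    {"travel":[0,0,0],"spin":0},
  ],
  jaw=0,
  squeeze=50,
)

```text
clock: 5.45
tool_pos: [543.9, 166.9, 107.0]
eef_rot: [0.0, 0.996, 0.084, 0.0]
ft_force: [-0.8, -0.3, 1.0]
finger_gap: 18.1
```

```bash
python3 - <<'E'
from h import *
go(543.9,166.8,240,9.7)
E
```

```text
at [543.9 166.9 107. ] phi 9.67 tilt 0.01 clk 5.45 gap 18.1 F [-0.8 -0.3  1. ] j [ 0.28  0.4   1.73 -0.    1.01  1.68]
travel cm (cur axes) [ 0.00e+00  1.00e-02 -1.33e+01] then spin -0.001
```

Emit:
jog_arm(
  motion=[
    {"travel":[0,0,-1],"spin":0},
    {"travel":[0,0,-2],"spin":0},
    {"travel":[0,0,-2],"spin":0},
    {"travel":[0,0,-2],"spin":0},
    {"travel":[0,0,-2],"spin":0},
    {"travel":[0,0,-2],"spin":0},
    {"travel":[0,0,-2],"spin":0},
    {"travel":[0,0,-0.3],"spin":0},
    {"travel":[0,0,0],"spin":0},
    {"travel":[0,0,0],"spin":0},
  ],
)

```text
clock: 6.45
tool_pos: [543.1, 166.8, 238.8]
eef_rot: [0.0, 0.996, 0.084, -0.001]
ft_force: [-0.2, 0.2, -2.0]
finger_gap: 17.7
```

Emit:
jog_arm(
  motion=[
    {"travel":[0,0,0],"spin":0.06},
    {"travel":[0,0,0],"spin":0.08},
    {"travel":[0,0,0],"spin":0.08},
    {"travel":[0,0,0],"spin":0.077},
    {"travel":[0.2,1,0],"spin":0},
    {"travel":[0.4,2,0],"spin":0},
    {"travel":[0.5,3,0],"spin":0},
    {"travel":[0.6,3,0],"spin":0},
    {"travel":[0.6,3,0],"spin":0},
    {"travel":[0.6,3,0],"spin":0},
  ],
)

```text
clock: 7.45
tool_pos: [552.8, 12.6, 239.1]
eef_rot: [0.0, 0.998, -0.063, -0.001]
ft_force: [-0.4, 0.0, -2.3]
finger_gap: 17.9
```

Emit:
jog_arm(
  motion=[
    {"travel":[0.6,3,0],"spin":0},
    {"travel":[0.6,3,0],"spin":0},
    {"travel":[0.6,3,0],"spin":0},
    {"travel":[0.5,3,0],"spin":0},
    {"travel":[0.4,2,0],"spin":0},
    {"travel":[0.3,1,0],"spin":0},
    {"travel":[0.2,1,0],"spin":0},
    {"travel":[0,0,0],"spin":0},
    {"travel":[0,0,0],"spin":0},
    {"travel":[0,0,0],"spin":0},
  ],
)

```text
clock: 8.45
tool_pos: [564.6, -147.4, 240.0]
eef_rot: [-0.0, 0.998, -0.063, -0.0]
ft_force: [-0.4, -0.5, -1.7]
finger_gap: 17.5
```

```bash
python3 - <<'E'
from h import *
go(559.7,-147.5,237,-7.3)
a=grab('scene');b=grab('top');w=grab('wrist')
f=lambda g,u,v,W=110,H=82:cv2.resize(g['color'][v:v+H,u:u+W],(400,298),interpolation=cv2.INTER_CUBIC)
cv2.imwrite('pics/c2.png',np.vstack([np.hstack([f(a,150,120),f(b,350,170)]),np.hstack([f(w,170,60,220,164),f(a,150,60)])]))
E
```

```text
at [ 564.6 -147.4  240. ] phi -7.27 tilt 0.02 clk 8.45 gap 17.5 F [-0.4 -0.5 -1.7] j [-0.28  0.32  1.5   0.    1.32  1.42]
travel cm (cur axes) [-0.49  0.07  0.3 ] then spin 0.0
```

View pics/c2.png

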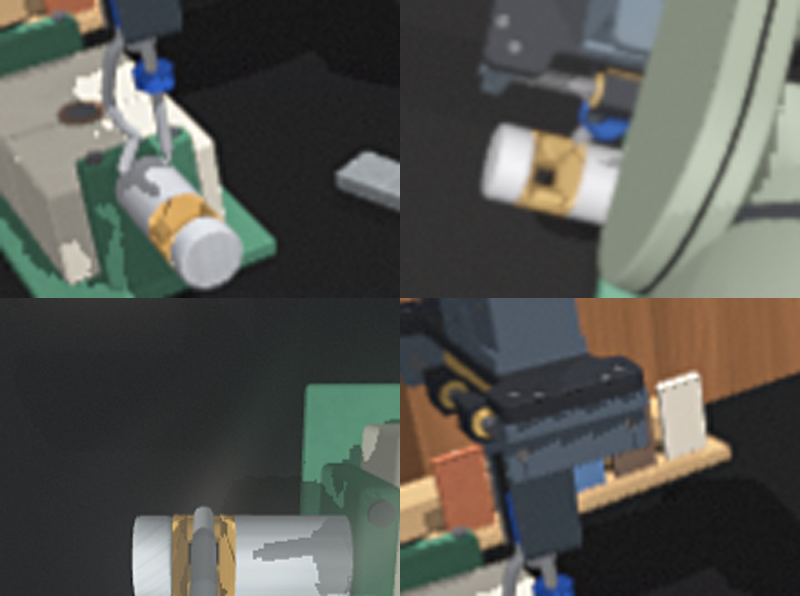

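Wrist crop: the bow (col 203) is centred over the brass band (cols 172–235), so y is aligned. The scene crop shows the leg tip at raw (194.8,164) and the collar at (192,140.6). I'll get x by intersecting those rays with the leg's plane.

```bash
python3 - <<'E'
from h import *
a=load('scene')
M=T(a)
n=np.array([.127,.992,0]);p0=np.array([564.6,-147.4,0])
for u,v in((194.8,163.8),(192.1,140.6),(191.5,150)):
    d=M[:3,:3]@ray(a,u,v);t=(p0-M[:3,3])@n/(d@n);print((M[:3,3]+t*d).round(1),world(a,u,v).round(1))
# pixel of the brass band and pin in scene: check bias using pin end-face centre
h=cv2.cvtColor(a['color'],cv2.COLOR_BGR2HSV)
def proj(p):
    q=np.linalg.inv(M)@np.append(p,1);x=cv2.projectPoints(q[None,:3],np.zeros(3),np.zeros(3),np.array(a['K']),np.array([a['k1'],0,0,0,0.]))[0].ravel();return x
e=np.array([559.7,-147.5,91])+34*np.array([.127,.992,0])
x=proj(e);print('end face centre',x,'crop px',(x-[150,120])*400/110)
E
```

```text
[ 566.8 -147.7  149. ] [ 536.9 -208.8  106.9]
[ 563.1 -147.2  207. ] [ 567.6 -138.2  212.5]
[ 568.3 -147.9  185.4] [ 497.3 -293.8   92.6]
end face centre [207.69692718 190.52983561] crop px [209.80700794 256.4721295 ]
```

Emit:
jog_arm(
  motion=[
    {"travel":[-0.25,0,0],"spin":0},
    {"travel":[-0.25,0,0],"spin":0},
    {"travel":[0,0,0],"spin":0},
    {"travel":[0,0,1],"spin":0},
    {"travel":[0,0,1],"spin":0},
    {"travel":[0,0,1],"spin":0},
    {"travel":[0,0,0.7],"spin":0},
    {"travel":[0,0,0.5],"spin":0},
    {"travel":[0,0,0],"spin":0},
    {"travel":[0,0,0],"spin":0},
  ],
  squeeze=58,
)

```text
clock: 9.6
tool_pos: [559.9, -147.7, 198.0]
eef_rot: [0.0, 0.998, -0.064, 0.0]
ft_force: [0.1, 0.2, -1.2]
finger_gap: 17.8
```

Emit:
jog_arm(
  motion=[
    {"travel":[0,0,0.3],"spin":0},
    {"travel":[0,0,0.3],"spin":0},
    {"travel":[0,0,0.3],"spin":0},
    {"travel":[0,0,0.3],"spin":0},
    {"travel":[0,0,0.3],"spin":0},
    {"travel":[0,0,0],"spin":0},
    {"travel":[0,0,0],"spin":0},
    {"travel":[0,0,0],"spin":0},
    {"travel":[0,0,0],"spin":0},
    {"travel":[0,0,0],"spin":0},
  ],
)

```text
clock: 10.6
tool_pos: [559.8, -147.7, 183.1]
eef_rot: [0.0, 0.998, -0.064, 0.0]
ft_force: [-1.0, 0.1, -2.1]
finger_gap: 18.2
```

```bash
python3 - <<'E'
from h import *
go(559.2,-146.8,133,-7.3);print(arm.sense()['moment'])
a=grab('scene')
f=lambda g,u,v,W=80,H=60:cv2.resize(g['color'][v:v+H,u:u+W],(640,480),interpolation=cv2.INTER_CUBIC)
cv2.imwrite('pics/c3.png',f(a,160,145))
E
```

```text
at [ 559.8 -147.7  183.1] phi -7.34 tilt 0.02 clk 10.6 gap 18.2 F [-1.   0.1 -2.1] j [-0.28  0.35  1.6  -0.    1.19  1.42]
travel cm (cur axes) [-0.07 -0.08  5.01] then spin -0.001
[0.04380147 0.01214607 0.05154431]
```

View pics/c3.png

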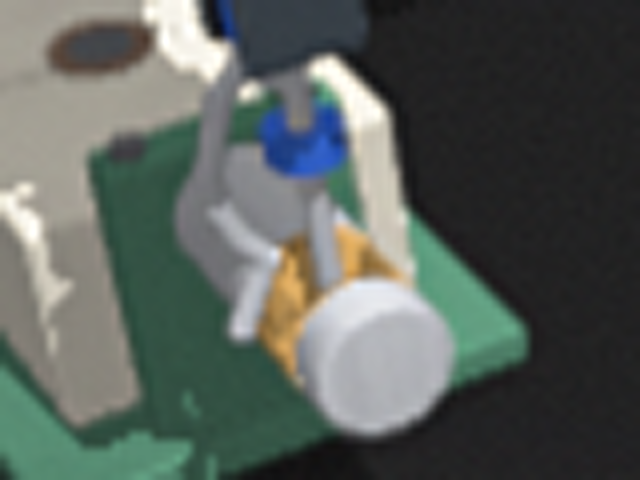

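The leg has entered the mouth in the middle of the brass band with no side force, and the bow straddles the +x flank of the pin. I'll push on slowly.

Emit:
jog_arm(
  motion=[
    {"travel":[0,0,0.3],"spin":0},
    {"travel":[0,0,0.3],"spin":0},
    {"travel":[0,0,0.3],"spin":0},
    {"travel":[0,0,0.3],"spin":0},
    {"travel":[0,0,0.3],"spin":0},
    {"travel":[0,0,0.3],"spin":0},
    {"travel":[0,0,0.2],"spin":0},
    {"travel":[0,0,0],"spin":0},
    {"travel":[0,0,0],"spin":0},
    {"travel":[0,0,0],"spin":0},
  ],
)

```text
clock: 11.65
tool_pos: [562.1, -148.1, 163.0]
eef_rot: [0.0, 0.998, -0.064, 0.003]
ft_force: [6.7, -1.5, -2.1]
finger_gap: 17.8
```

Emit:
jog_arm(
  motion=[
    {"travel":[0,0,0.2],"spin":0},
    {"travel":[0,0,0.2],"spin":0},
    {"travel":[0,0,0.2],"spin":0},
    {"travel":[0,0,0.2],"spin":0},
    {"travel":[0,0,0.2],"spin":0},
    {"travel":[0,0,0.2],"spin":0},
    {"travel":[0,0,0.2],"spin":0},
    {"travel":[0,0,0],"spin":0},
    {"travel":[0,0,0],"spin":0},
    {"travel":[0,0,0],"spin":0},
  ],
)

```text
clock: 12.65
tool_pos: [562.2, -148.1, 148.7]
eef_rot: [0.0, 0.998, -0.064, 0.003]
ft_force: [7.3, -0.9, -2.4]
finger_gap: 17.5
```

Emit:
jog_arm(
  motion=[
    {"travel":[0,0,0.2],"spin":0},
    {"travel":[0,0,0.2],"spin":0},
    {"travel":[0,0,0.2],"spin":0},
    {"travel":[0,0,0.2],"spin":0},
    {"travel":[0,0,0.2],"spin":0},
    {"travel":[0,0,0.2],"spin":0},
    {"travel":[0,0,0.1],"spin":0},
    {"travel":[0,0,0],"spin":0},
    {"travel":[0,0,0],"spin":0},
    {"travel":[0,0,0],"spin":0},
  ],
)

```text
clock: 13.65
tool_pos: [559.6, -147.0, 136.4]
eef_rot: [-0.001, 0.998, -0.064, -0.0]
ft_force: [2.4, 3.8, 5.4]
finger_gap: 17.7
```

```bash
python3 - <<'E'
from h import *
go(559.2,-146.8,133,-7.3);print(arm.sense()['moment'])
E
```

```text
at [ 559.6 -147.   136.4] phi -7.36 tilt 0.06 clk 13.65 gap 17.7 F [2.4 3.8 5.4] j [-0.28  0.38  1.67  0.    1.09  1.42]
travel cm (cur axes) [-0.04 -0.02  0.34] then spin -0.001
[ 0.84701513 -0.5005798   0.03784773]
```

Emit:
jog_arm(
  motion=[
    {"travel":[0,0,0.1],"spin":0},
    {"travel":[0,0,0.1],"spin":0},
    {"travel":[0,0,0.1],"spin":0},
    {"travel":[0,0,0],"spin":0},
    {"travel":[0,0,0],"spin":0},
    {"travel":[0,0,0],"spin":0},
    {"travel":[0,0,0],"spin":0},
    {"travel":[0,0,0],"spin":0},
    {"travel":[0,0,0],"spin":0},
    {"travel":[0,0,0],"spin":0},
  ],
)

```text
clock: 14.65
tool_pos: [559.7, -147.0, 135.5]
eef_rot: [-0.0, 0.998, -0.064, 0.001]
ft_force: [0.3, 4.6, 15.8]
finger_gap: 17.7
```

```bash
python3 - <<'E'
from h import *
go(559.2,-146.8,133,-7.3);print(arm.sense()['moment'])
a=grab('scene')
cv2.imwrite('pics/c4.png',cv2.resize(a['color'][145:205,160:240],(640,480),interpolation=cv2.INTER_CUBIC))
E
```

```text
at [ 559.7 -147.   135.5] phi -7.36 tilt 0.09 clk 14.65 gap 17.7 F [ 0.3  4.6 15.8] j [-0.28  0.38  1.67  0.    1.08  1.42]
travel cm (cur axes) [-0.05 -0.02  0.25] then spin -0.001
[1.07018125 0.1650501  0.01736777]
```

View pics/c4.png

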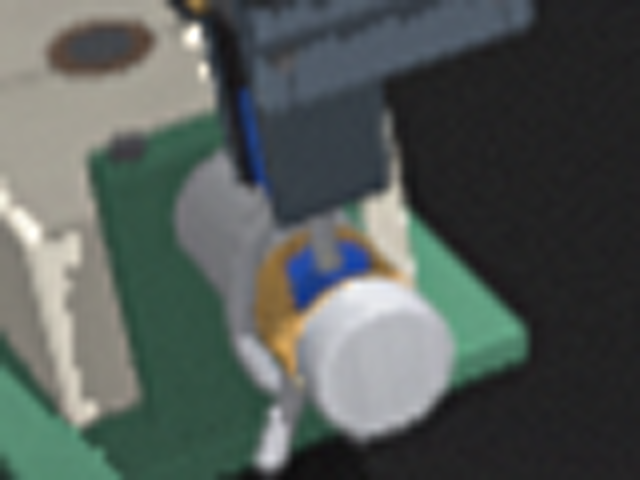

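The collar sits in the mouth and the bow is round the pin. A sideways +y force of 4.6 N suggests a slight off-centre bias, so I'll relax it and press a little more.

Emit:
jog_arm(
  motion=[
    {"travel":[0,-0.05,0],"spin":0},
    {"travel":[0,-0.05,0],"spin":0},
    {"travel":[0,-0.05,0],"spin":0},
    {"travel":[0,0,0.1],"spin":0},
    {"travel":[0,0,0.1],"spin":0},
    {"travel":[0,0,0],"spin":0},
    {"travel":[0,0,0],"spin":0},
    {"travel":[0,0,0],"spin":0},
    {"travel":[0,0,0],"spin":0},
    {"travel":[0,0,0],"spin":0},
  ],
)

```text
clock: 15.7
tool_pos: [559.9, -146.8, 135.0]
eef_rot: [0.001, 0.998, -0.064, 0.001]
ft_force: [-3.1, 2.3, 23.0]
finger_gap: 17.5
```

```bash
python3 - <<'E'
from h import *
go(559.2,-146.8,133,-7.3);print(arm.sense()['moment'])
E
```

```text
at [ 559.9 -146.8  135. ] phi -7.33 tilt 0.17 clk 15.7 gap 17.5 F [-3.1  2.3 23. ] j [-0.28  0.38  1.68 -0.    1.08  1.42]
travel cm (cur axes) [-0.07  0.    0.2 ] then spin -0.0
[ 0.50736901  0.68881812 -0.0047174 ]
```

Emit:
jog_arm(
  motion=[
    {"travel":[0,0,-0.2],"spin":0},
    {"travel":[0,0,-0.2],"spin":0},
    {"travel":[0,0,0],"spin":0},
    {"travel":[0,0,0],"spin":0},
    {"travel":[0,0,0],"spin":0},
    {"travel":[0,0,0],"spin":0},
    {"travel":[0,0,0],"spin":0},
    {"travel":[0,0,0],"spin":0},
    {"travel":[0,0,0],"spin":0},
    {"travel":[0,0,0],"spin":0},
  ],
)

```text
clock: 16.7
tool_pos: [559.8, -146.8, 135.3]
eef_rot: [0.001, 0.998, -0.064, -0.0]
ft_force: [2.0, -1.0, 6.0]
finger_gap: 17.5
```

Emit:
jog_arm(
  motion=[
    {"travel":[0,0,0],"spin":0},
    {"travel":[0,0,0],"spin":0},
    {"travel":[0,0,0],"spin":0},
    {"travel":[0,0,0],"spin":0},
    {"travel":[0,0,0],"spin":0},
    {"travel":[0,0,0],"spin":0},
    {"travel":[0,0,0],"spin":0},
    {"travel":[0,0,0],"spin":0},
    {"travel":[0,0,0],"spin":0},
    {"travel":[0,0,0],"spin":0},
  ],
  jaw=0.6,
)

```text
clock: 17.7
tool_pos: [559.9, -146.2, 135.0]
eef_rot: [0.0, 0.998, -0.064, 0.0]
ft_force: [-0.0, -0.3, 0.3]
finger_gap: 55.1
```

Emit:
jog_arm(
  motion=[
    {"travel":[0,0,-1],"spin":0},
    {"travel":[0,0,-2],"spin":0},
    {"travel":[0,0,-3],"spin":0},
    {"travel":[0,0,-3],"spin":0},
    {"travel":[-3,0,-2],"spin":0},
    {"travel":[-3,0,0],"spin":0},
    {"travel":[-2,0,0],"spin":0},
    {"travel":[0,0,0],"spin":0},
    {"travel":[0,0,0],"spin":0},
    {"travel":[0,0,0],"spin":0},
  ],
)

```text
clock: 18.7
tool_pos: [481.6, -136.1, 245.2]
eef_rot: [0.0, 0.998, -0.064, 0.001]
ft_force: [0.3, 0.1, -0.8]
finger_gap: 54.6
```

```bash
python3 - <<'E'
from h import *
a=grab('scene');b=grab('top');w=grab('wrist');go(480,-140,250,-7.3)
f=lambda g,u,v,W=80,H=60:cv2.resize(g['color'][v:v+H,u:u+W],(400,298),interpolation=cv2.INTER_CUBIC)
cv2.imwrite('pics/c5.png',np.vstack([np.hstack([f(a,160,140),f(b,360,185)]),np.hstack([f(w,170,60,220,164),f(a,0,0,560,420)])]))
# handle height
for n,g in(('scene',a),('wrist',w)):
    h=cv2.cvtColor(g['color'],cv2.COLOR_BGR2HSV);m=cv2.inRange(h,(104,110,50),(130,255,255))
    vs,us=np.nonzero(m);P=[world(g,u,v,r=0) for u,v in zip(us,vs) if g['range_z'][v,u]>0]
    if P:
        P=np.array(P);P=P[np.linalg.norm(P[:,:2]-[560,-147],axis=1)<45];H=P[P[:,2]>128]
        print(n,len(H),np.percentile(H,[3,50,97],axis=0).round(1))
        t=H[H[:,2]>H[:,2].max()-5];print(t.mean(0),cv2.minAreaRect(t[:,:2].astype(np.float32)))
E
```

```text
at [ 481.3 -136.   244.7] phi -7.33 tilt 0.01 clk 18.85 gap 55.1 F [ 0.5  0.1 -0.1] j [-0.3   0.18  1.67 -0.    1.28  1.4 ]
travel cm (cur axes) [-0.08  0.41 -0.53] then spin -0.001
scene 216 [[ 549.9 -150.4  136.5]
 [ 564.2 -139.   156.4]
 [ 576.4 -135.9  170.3]]
[ 562.56182814 -143.52670688  168.85078101] ((562.806884765625, -143.87026977539062), (13.345144271850586, 26.414661407470703), 81.60452270507812)
wrist 1220 [[ 548.5 -155.   167.7]
 [ 562.1 -146.7  170.4]
 [ 575.3 -138.2  172. ]]
[ 561.71905518 -146.67928511  170.45676111] ((561.7198486328125, -146.71868896484375), (17.226511001586914, 29.378780364990234), 82.14512634277344)
```

View pics/c5.png

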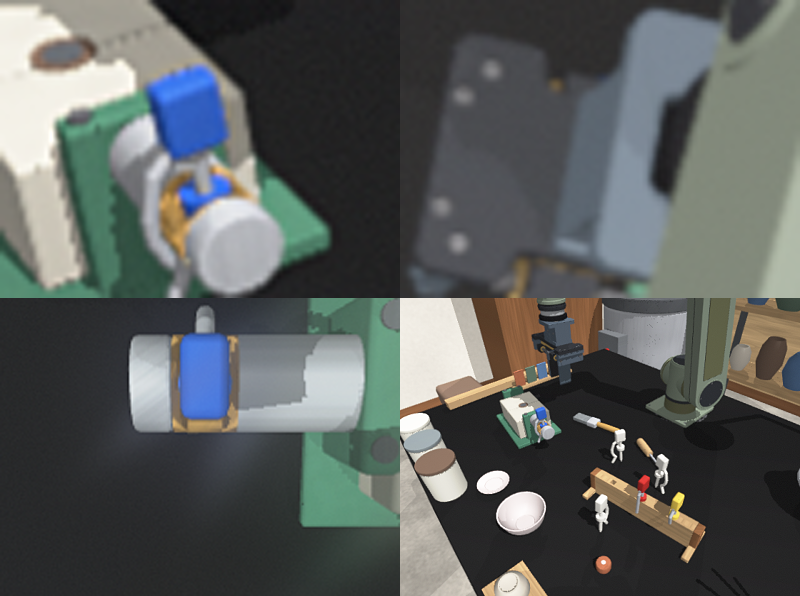

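The cotter stands upright and square to the pin. Its handle top measures z ≈ 170.4 mm against 152 + 18 = 170 expected, so it's fully home, and the arm is clear. Handing in.

```bash
python3 -c "
from cell import arm
print(arm.close_job())"
```

```text
the job is handed in; nothing more can be done
None
```

The blue cotter is seated in the pin's cross hole, fully home, and released. I lifted it from the rack, turned it about 17° to line up with the pin, and pressed it down until the bow snapped round and the collar stopped in the mouth. The job was handed in at about 19 s of the 38 s allowed.

- **Seating:** from the wrist camera, the handle top is at z ≈ 170.4 mm, against 170 mm expected when home. The scene camera read about 169 mm, which agrees within calibration.
- **Alignment:** the handle's yaw is about −7.9°, against −7.3° for the pin. Its centre is within about 2 mm of the hole.
- **Bow:** during the push the sideways force rose to about 7 N, then fell away as the bow snapped over. The last picture shows it round the pin on the +x side. I could not measure the bow angle directly.
- **Forces:** the highest wrist force read at the end of any move was about 23 N, at the final press on the collar. After release the gripper read about 0 N and stood well clear.
- **Everything else:** the last pictures show the red and yellow cotters and the white look-alikes where they were.

The top camera was blocked by the arm at the end, so it gave no final check.

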